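# Load the tube block into the reader drawer

## Robot

A 6-joint arm with a two-finger parallel gripper is mounted at the origin on the work surface. World frame = base frame: x ahead of the robot, y to its left, z up, the work surface at z = 0. Lengths are in m, angles in rad, forces in N, time in s.
With the tool pointing down it reaches from about 0.375 to 0.75 m from the base axis. Payload 9 kg.
Tool frame: the origin (TCP) lies on the centre line of the jaws, within the pads' length; the fingertips stand 17 mm ahead of it and the grasp point (between the pads) lies 2 mm behind it (env.tcp_to_tips is the distance from the TCP to the fingertips, in m); z points along the fingers, y is the line along which they close (so a half turn about z gives the same grasp; the last joint's range is limited). The gripper opens to 85 mm and grips with 20 to 120 N. Pads are 22 mm wide; open, the fingers measure 114 mm over their backs; the gripper's body (76 mm by 85 mm) begins 54 mm behind the grasp point. The pads swing forward as they close: fully open they stand 13 mm farther back than shut.
Start: joints at [-1.448, 0.104, 0.097, 1.564, 0, 1.353], TCP at [0.201, -0.566, 0.248] pointing down, gripper open.
Joint ranges: [-2.99, 2.99], [-0.84, 1.86], [-1.1, 1.16], [-1.84, 2.11], [-1.51, 1.56], [-3.14, 3.14]. Speed limits (rad/s): [2.22, 2.22, 2.57, 3.14, 3.14, 3.14].

## Interface

Orientations are given as a 3x3 rotation matrix whose columns are the frame's x, y, z axes.
In Python, from rig import env, vision gives the robot as it stands.
- The arm moves only by the tool carry_out, never from a script. Its argument "deltas" is a list of rows, each a list of 7 numbers: the shift along the tool's x, y, z in m, then the turn, a rotation vector about the tool's x, y, z in degrees, then the opening in per cent of the stroke, from 0 (shut) to 100 (fully open). In form: [[tx, ty, tz, wx, wy, wz, claw], ...]. A call has 1 to 12 rows; each row shifts and turns the commanded pose from where the row before left it, along the tool's axes as they then stand; what a row does not reach is not made up. A row lasts 1/10 s, in which the tool goes at most 50 mm and 8.59 degrees, less where a joint would pass 70% of its speed; a pose out of reach is approached as far as the arm can. A call with a gripper value outside its range is refused whole. The fingers move at their own pace and stop on an object; "squeeze" is the grip in N (left out, the last holds). Time passes only in rows, so rows that do not move let the fingers close. It gives the time, the measured TCP pose, the force, the opening and the grip force at its end, in the units of the state.
- env.read_state(): the state, without advancing time (a new reading comes with each control period).
- vision.capture(name): name is "side" or "top"; returns a dict with "img" (480x640x3 uint8, red, green, blue), "fx", "fy", "cx", "cy" (pixels), "k1" (the pictures are not rectified: a ray, as slopes to the right and down, at radius r is drawn at 1 + k1 r^2 times it, then the intrinsics apply), "position" and "rotation" of the camera in the world. Camera axes: x right, y down, z forward; pixel columns grow to the right and rows downward; lengths in m; the calibration is good to about 2 mm. A picture is of the moment at which its call begins. There is no depth.
- env.job_done(): hands the job in; it is judged then, once.
The state is a dict: "t": time; "qpos": joint angles; "qvel": joint speeds; "tau": joint torques, N m; "tcp_pos": TCP position; "orientation": TCP orientation; "wrist_force": force on the tool from outside, world axes, zero at the start; "wrist_torque": the same for the moment, N m; "finger_gap": finger opening in m; "gripper_force": force on a finger pad.
Only numpy, scipy, OpenCV 4.12 (cv2) and the standard library are available. Lean on these libraries where they do the work, as an engineer would, in place of code of your own. Each camera call takes 0.05 s, during which the arm holds its last target. There are 200 camera calls.

## Task

Put the metal tube block into the rectangular nest of the reader's open drawer, flat and fully home (set it down, do not drop it in; either way round will do), then push the drawer fully shut with the block inside. Leave the bottles, the tube rack and the mixer where they stand.

Things in the scene. Friction and masses are not known exactly. Their poses are not given: they have to be found in the camera images.
- block: Loose aluminium tube block, blue band, 8 yellow caps on top. 84 (its x) x 54 (its y) x 26 mm high, caps 3 mm higher; 0.15 to 0.3 kg. Origin: centre of its underside; z up. Starts flat on the bench at varied yaw. Take it across its 54 mm width with the fingertips at least 10 mm above its underside, so that they clear the nest's walls.
- nest (a point): Centre of the nest's floor, on the drawer, 16 mm above the bench. x: along the travel, into the reader; y: across; z up. Pocket 88 (x) x 58 (y) mm: 2 mm play each side of the block. Grey walls 6 mm thick, 8 mm high, the top 4.5 mm a steep white lead-in 2.6 mm wide. The reader's opening has its roof 34 mm above this floor: a seated block (29 mm with caps) passes, one on the walls does not.
- push_face (a point): Outer (front) face of the drawer's purple front panel, mid-width, 34 mm above the bench; moves with the drawer. Axes as nest: push along +x. The panel is 118 wide, 8 thick, from 8 to 52 mm above the bench; its outer face is at nest x = -58 mm.
- drawer (a joint): Drawer opening in m: 0 fully shut (front panel flat against the reader), 0.13 fully out. Starts 0.11 to 0.13. It slides stiffly (about 2 N friction plus light damping), stays where it is left, and has a hard stop when shut.
- reader: White reader fixed to the bench, purple stripe, blue panel on top. 220 (x) x 190 (y) mm; 80 mm high at the drawer side (x below 40 mm), 110 mm at the rear. Origin: centre of its underside. The drawer comes out of its -x face (x = -110 mm), along -x. When shut, push_face is at x = -118 mm, y = 0 in this frame.
- red_bottle: Bystander: white bottle with a red cap, 56 mm diameter, 110 mm high, standing loose. Origin: centre of its underside.
- amber_bottle: Bystander: amber bottle with a white cap, 56 mm diameter, 110 mm high, standing loose. Origin: centre of its underside.
- tube_rack: Bystander: loose orange tube rack 60 (x) x 150 (y) mm, 56 mm high with its tubes. Origin: centre of its underside.
- mixer: Bystander: purple bench mixer with a black rubber cup on top, 120 x 110 mm, 123 mm high, fixed to the bench. Origin: centre of its underside.
Things that resemble listed ones, but are neither listed nor needed, are in the scene too. Of the things like the block, leave any that is brown or turquoise; of the rest the smaller one is meant.

How it is judged:
On the way, in this order (a step that is already met when the one before it is completed fails the run):
1. the block is seated flat in the nest while the drawer is still open by more than 80 mm (x of block in the frame of nest between -0.004 and 0.004 m and y of block in the frame of nest between -0.004 and 0.004 m and z of block in the frame of nest between -0.003 and 0.003 m and angle between block's own z axis and vertical below 0.05 rad and angle between the x axis of block and the x axis of nest, either way round below 0.07 rad and value of joint drawer above 0.08 m), for 0.2 s.
2. the drawer is shut with the block seated in it (x of block in the frame of nest between -0.004 and 0.004 m and y of block in the frame of nest between -0.004 and 0.004 m and z of block in the frame of nest between -0.003 and 0.003 m and angle between block's own z axis and vertical below 0.05 rad and angle between the x axis of block and the x axis of nest, either way round below 0.07 rad and value of joint drawer below 0.005 m), for 0.2 s.
At the end, for the whole second after the job is handed in: The drawer is shut (within 5 mm) and the block lies at rest, flat in the nest inside it: within 4 mm of the nest's centre along and across, its underside within 3 mm of the nest's floor, tilted less than 0.05 rad and square to the nest within 0.07 rad (all of step 2 and linear speed of block below 0.02 m/s); the robot touches nothing.
It fails at once if the block is dropped: let go more than 14 mm above the nest's floor (z of block in the frame of nest above 0.014 m and horizontal distance between block and nest below 0.05 m and contact force between the fingers and block below 0.05 N and contact force between block and reader below 0.05 N).
It fails at once if the red bottle is shifted by more than 30 mm or tipped over (distance of red_bottle from where it was at the start of the episode above 0.03 m or angle between red_bottle's own z axis and vertical above 0.5 rad).
It fails at once if the amber bottle is shifted by more than 30 mm or tipped over (distance of amber_bottle from where it was at the start of the episode above 0.03 m or angle between amber_bottle's own z axis and vertical above 0.5 rad).
It fails at once if the tube rack is shifted by more than 30 mm or tipped over (distance of tube_rack from where it was at the start of the episode above 0.03 m or angle between tube_rack's own z axis and vertical above 0.5 rad).
It also fails if it takes over 58 s, if anything falls off the work surface, if the arm or the gripper's body presses on something with over 40 N, if the wrist force passes 120 N, or if a joint passes its speed limit or range.

## Working session

There is one attempt and no reset: what is moved stays moved. The work goes in short steps, Python scripts to look and compute and a tool call to move; the robot and the scene stay as the last step left them, time stands still between calls to the robot, and variables do not carry over. Pictures are saved under pics/ and viewed, at most 10 in all, crops included, and the job is handed in when it is done.

Besides the shell and the picture viewer there is one more tool, called after "Request:" by a JSON object that holds its "method" and its "body", one argument or row to a line. carry_out: Moves the arm, as the interface text tells. Its arguments: {"type":"object","properties":{"deltas":{"type":"array","items":{"type":"array","items":{"type":"number"}}},"squeeze":{"type":"number"}},"required":["deltas"]}

```bash
mkdir -p pics; cat > h.py <<'E'
import numpy as np, cv2, json
from rig import env, vision
def cap(name):
    c=vision.capture(name); return c
def save(c,fn,crop=None,s=1):
    im=c["img"]
    if crop: x0,y0,x1,y1=crop; im=im[y0:y1,x0:x1]
    im=cv2.resize(im,None,fx=s,fy=s,interpolation=cv2.INTER_CUBIC)
    cv2.imwrite(fn,im[:,:,::-1])
def D(c): return np.array([c["k1"],0,0,0,0.]), np.array([[c["fx"],0,c["cx"]],[0,c["fy"],c["cy"]],[0,0,1]])
def p2w(c,uv,z):
    d,K=D(c); uv=np.array(uv,float).reshape(-1,1,2)
    n=cv2.undistortPoints(uv,K,d)[:,0]
    R=np.array(c["rotation"]);p=np.array(c["position"])
    r=np.c_[n,np.ones(len(n))]@R.T
    z=np.broadcast_to(z,len(n))
    return p+r*((z-p[2])/r[:,2])[:,None]
def w2p(c,P):
    d,K=D(c);R=np.array(c["rotation"]);p=np.array(c["position"])
    q=(np.array(P,float).reshape(-1,3)-p)@R
    return cv2.projectPoints(q,np.zeros(3),np.zeros(3),K,d)[0][:,0]
E
python3 - <<'E'
from h import *
for n in("top","side"):
    c=cap(n); save(c,f"pics/{n}0.png"); np.save(f"{n}0.npy",c,allow_pickle=True)
    print(n,{k:np.round(v,3).tolist() for k,v in c.items() if k!="img"})
print(env.read_state())
E
```

```text
top {'fx': 490.205, 'fy': 490.205, 'cx': 309.03, 'cy': 239.984, 'k1': -0.086, 'position': [0.416, -0.085, 1.131], 'rotation': [[0.013, -0.99, 0.14], [-1.0, -0.01, 0.022], [-0.02, -0.141, -0.99]]}
side {'fx': 535.137, 'fy': 535.137, 'cx': 310.926, 'cy': 243.699, 'k1': -0.03, 'position': [0.518, -0.916, 0.817], 'rotation': [[0.999, -0.027, 0.032], [-0.042, -0.679, 0.733], [0.002, -0.733, -0.68]]}
{'t': 0.1, 'qpos': array([-1.44771528e+00,  1.04665212e-01,  9.65618939e-02,  1.56391807e+00,
        2.87963676e-06,  1.35311820e+00]), 'qvel': array([-0.00093277, -0.00175899,  0.00261719, -0.00074255,  0.00011695,
        0.00055403]), 'tau': array([ 7.65017088e-03, -5.58204818e+01,  5.04721463e+01,  1.31417869e-02,
       -1.40990091e-04,  2.73953515e-05]), 'tcp_pos': array([ 0.20050838, -0.56520677,  0.24759325]), 'orientation': array([[ 9.42501241e-01,  3.34202616e-01, -1.47543187e-04],
       [ 3.34202542e-01, -9.42500494e-01,  1.21614432e-03],
       [ 2.67379086e-04, -1.19552684e-03, -9.99999250e-01]]), 'wrist_force': array([-0.08007616, -0.37821023,  0.12112144]), 'wrist_torque': array([-0.04110384, -0.0131113 , -0.02554538]), 'gripper_force': 0.0, 'finger_gap': 0.08524736268093538}
```

View pics/top0.png

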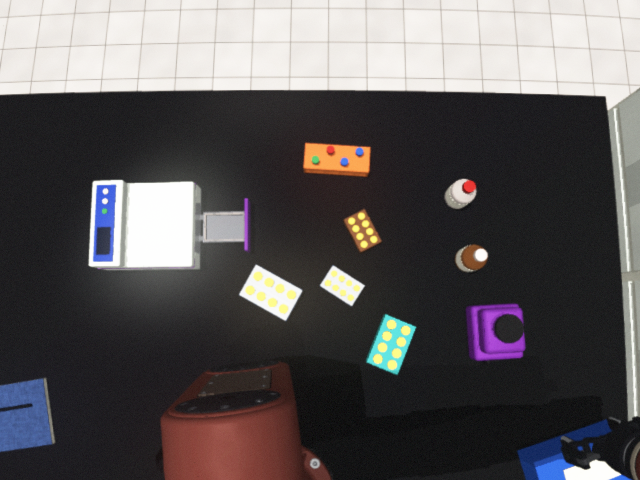

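View pics/side0.png

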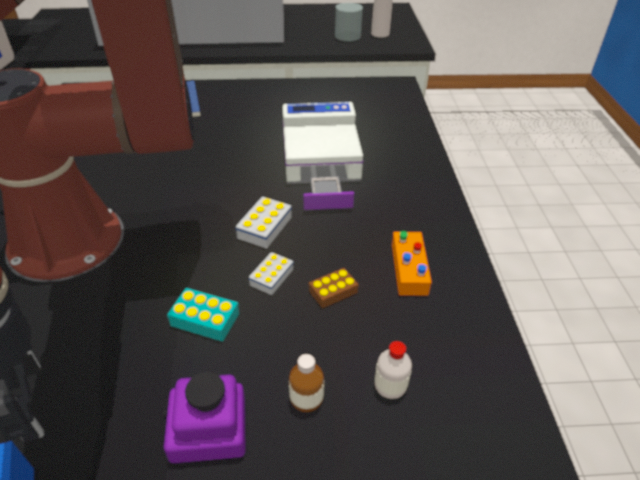

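Block-like things in the top view: a large white one (271,292), a small white one (342,285), a brown one (362,230) and a turquoise one (391,344). Brown and turquoise are excluded, and the smaller of the two that remain is (342,285). I'll confirm it in an enlarged crop.

```bash
python3 - <<'E'
from h import *
c=np.load("top0.npy",allow_pickle=True).item()
save(c,"pics/topc.png",(180,190,380,330),4)
E
```

```text
(no output)
```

View pics/topc.png

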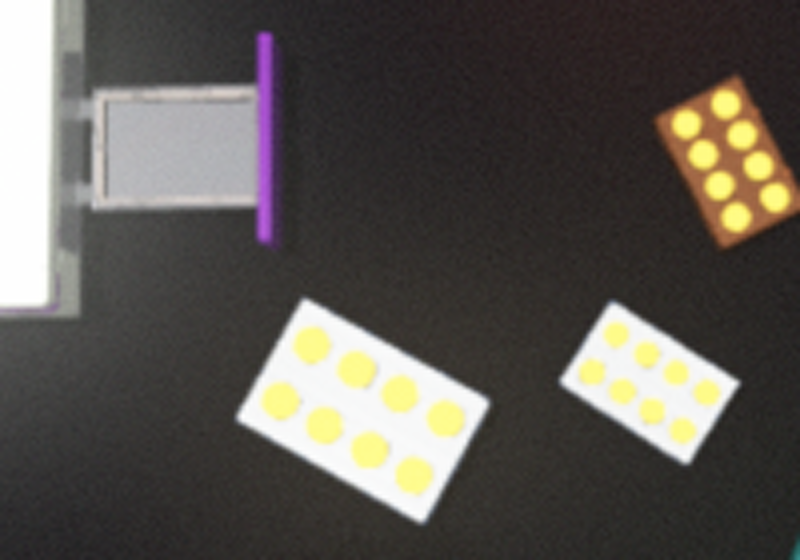

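The crop shows the small white block with corners (614,302), (740,382), (687,465), (560,382), and the nest and purple panel at the top left. I'll measure these.

```bash
python3 - <<'E'
from h import *
c=np.load("top0.npy",allow_pickle=True).item()
o=np.array([180,190])
f=lambda pts:(np.array(pts)+.5)/4+o-.5
B=p2w(c,f([(614,302),(740,382),(687,465),(560,382)]),.026)
print(B.round(4),B.mean(0)); e=B-np.roll(B,-1,0); print(np.linalg.norm(e,axis=1)); print("long yaw",[np.degrees(np.arctan2(*v[[1,0]])) for v in (B[0]-B[1],B[3]-B[2])])
P=p2w(c,f([(258,33),(272,33),(272,243),(258,243)]),.052);print("panel",P.round(4))
N=p2w(c,f([(95,87),(93,208)]),.024);print("nestouter back",N.round(4))
I=p2w(c,f([(106,102),(105,198)]),.016);print("floor back corners",I.round(4))
S=p2w(c,f([(106,98),(258,97),(105,198),(258,196)]),.016);print("side edges",S.round(4))
s=np.load("side0.npy",allow_pickle=True).item()
save(s,"pics/sidec.png",(230,150,370,290),4)
w=B.mean(0); print(w2p(s,B))
E
```

```text
[[ 0.5156 -0.1154  0.026 ]
 [ 0.4713 -0.1865  0.026 ]
 [ 0.4247 -0.1568  0.026 ]
 [ 0.4702 -0.0854  0.026 ]] [ 0.47044891 -0.13603791  0.026     ]
[0.08377045 0.05527111 0.08473449 0.05448243]
long yaw [np.float64(58.03897199330747), np.float64(57.494456911463615)]
panel [[0.6635 0.0873 0.052 ]
 [0.6635 0.0794 0.052 ]
 [0.544  0.0756 0.052 ]
 [0.5439 0.0834 0.052 ]]
nestouter back [[0.6373 0.186  0.024 ]
 [0.5664 0.184  0.024 ]]
floor back corners [[0.63   0.181  0.016 ]
 [0.5735 0.1791 0.016 ]]
side edges [[0.6324 0.1811 0.016 ]
 [0.6337 0.0918 0.016 ]
 [0.5735 0.1791 0.016 ]
 [0.5755 0.0899 0.016 ]]
[[293.09394554 261.18515245]
 [271.56963104 286.78354153]
 [248.83559216 276.72900702]
 [271.59076733 251.91385554]]
```

View pics/sidec.png

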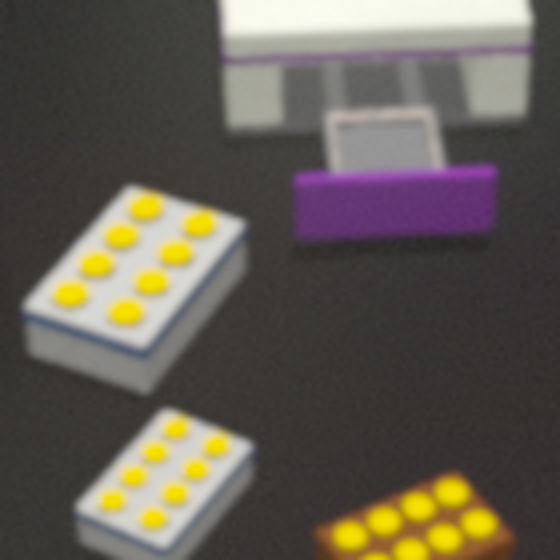

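The block measures 84 × 55 mm, and its corners reproject onto the side view (253,445) and (165,408) to within half a pixel, so it is the right one. It is centred at (0.470, -0.136) with yaw 57.8°. The nest is near (0.603, 0.135) with yaw 91.5°. The panel-to-back-wall distance (107.5 mm) and outer width (71 mm) match the sizes given. Moving over the block.

Request:
{"method": "carry_out", "body": {
  "deltas": [
    [0.033, -0.026, 0, 0, 0, 0, 100],
    [0.033, -0.026, 0, 0, 0, 0, 100],
    [0.033, -0.026, 0, 0, 0, 0, 100],
    [0.033, -0.026, 0, 0, 0, 0, 100],
    [0.033, -0.026, 0, 0, 0, 0, 100],
    [0.033, -0.026, 0, 0, 0, 0, 100],
    [0.033, -0.026, 0, 0, 0, 0, 100],
    [0.033, -0.026, 0, 0, 0, 0, 100],
    [0.033, -0.026, 0, 0, 0, 0, 100],
    [0.033, -0.026, 0, 0, 0, 0, 100],
    [0.033, -0.026, 0, 0, 0, 0, 100],
    [0.033, -0.026, 0, 0, 0, 0, 100]
  ]
}}

```text
t: 1.3
tcp_pos: [0.4701, -0.1374, 0.2481]
orientation: [[0.942, 0.334, -0.0], [0.334, -0.942, -0.0], [-0.0, 0.0, -1.0]]
wrist_force: [0.4, 0.4, -0.4]
finger_gap: 0.0857
gripper_force: 0.0
```

Request:
{"method": "carry_out", "body": {
  "deltas": [
    [0, 0, 0, 0, 0, -7.6, 100],
    [0, 0, 0.02, 0, 0, -7.7, 100],
    [0, 0, 0.03, 0, 0, -7.7, 100],
    [0, 0, 0.03, 0, 0, -7.7, 100],
    [0, 0, 0.02, 0, 0, -7.6, 100],
    [0, 0, 0, 0, 0, 0, 100],
    [0, 0, 0, 0, 0, 0, 100],
    [0, 0, 0, 0, 0, 0, 100]
  ]
}}

```text
t: 2.1
tcp_pos: [0.4701, -0.1395, 0.1498]
orientation: [[0.535, 0.845, 0.002], [0.845, -0.535, -0.001], [-0.0, 0.002, -1.0]]
wrist_force: [-0.2, -0.2, 0.3]
finger_gap: 0.0855
gripper_force: 0.0
```

```bash
cat > to.py <<'E'
import sys
from h import *
# usage: to.py x y yaw_deg -> tool-frame shift and turn
s=env.read_state();R=s["orientation"];p=s["tcp_pos"]
x,y,yaw=map(float,sys.argv[1:4])
d=R.T@np.array([x-p[0],y-p[1],0])
a=np.radians(yaw);T=np.array([[np.cos(a),np.sin(a),0],[np.sin(a),-np.cos(a),0],[0,0,-1]])
w=np.degrees(cv2.Rodrigues(R.T@T)[0].ravel())
print("t",s["t"],"tcp",p.round(4),"shift",d.round(4),"turn",w.round(2),"gap",s["finger_gap"],"F",s["wrist_force"].round(1),"grip",s["gripper_force"],"tips",env.tcp_to_tips)
E
python3 to.py 0.4704 -0.136 57.8
```

```text
t 2.1 tcp [ 0.4701 -0.1395  0.1498] shift [ 0.0031 -0.0017 -0.    ] turn [ 0.11  0.   -0.15] gap 0.08547450154793967 F [-0.2 -0.2  0.3] grip 0.0 tips 0.017
```

Request:
{"method": "carry_out", "body": {
  "deltas": [
    [0.003, -0.002, 0.03, 0, 0, 0, 100],
    [0, 0, 0.03, 0, 0, 0, 100],
    [0, 0, 0.03, 0, 0, 0, 100],
    [0, 0, 0.02, 0, 0, 0, 100],
    [0, 0, 0.01, 0, 0, 0, 100],
    [0, 0, 0, 0, 0, 0, 100],
    [0, 0, 0, 0, 0, 0, 100]
  ]
}}

```text
t: 2.8
tcp_pos: [0.4703, -0.1361, 0.0298]
orientation: [[0.533, 0.846, 0.002], [0.846, -0.533, -0.001], [-0.0, 0.002, -1.0]]
wrist_force: [0.5, -0.3, 0.4]
finger_gap: 0.0856
gripper_force: 0.0
```

```bash
python3 to.py 0.4704 -0.136 57.8; python3 - <<'E'
from h import *
c=cap("side"); save(c,"pics/side1.png",(210,190,350,310),5)
E
```

```text
t 2.8 tcp [ 0.4703 -0.1361  0.0298] shift [0.0001 0.0001 0.    ] turn [ 0.11  0.   -0.01] gap 0.08555103792476076 F [ 0.5 -0.3  0.4] grip 0.0 tips 0.017
```

View pics/side1.png

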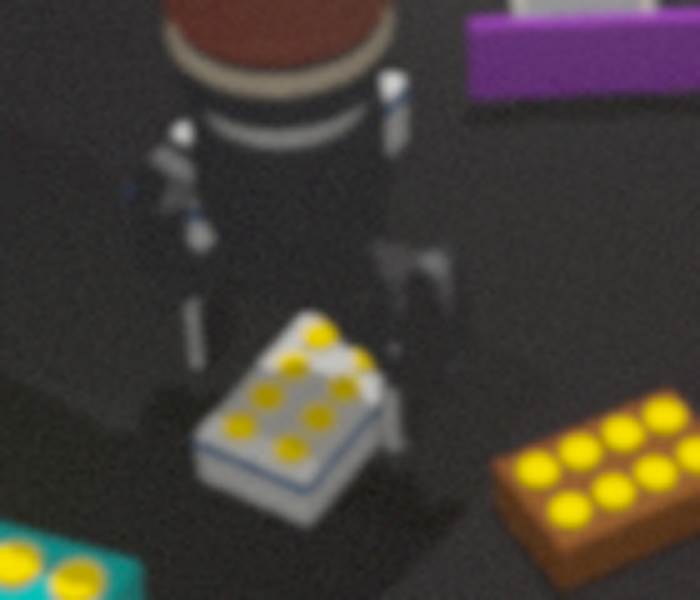

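The fingers straddle the block: pads at (195,335) and (392,420) in the crop, with the block between them. Now I'll close the fingers.

Request:
{"method": "carry_out", "body": {
  "deltas": [
    [0, 0, 0, 0, 0, 0, 50],
    [0, 0, 0, 0, 0, 0, 40],
    [0, 0, 0, 0, 0, 0, 40],
    [0, 0, 0, 0, 0, 0, 40],
    [0, 0, 0, 0, 0, 0, 40],
    [0, 0, 0, 0, 0, 0, 40],
    [0, 0, 0, 0, 0, 0, 40],
    [0, 0, 0, 0, 0, 0, 40]
  ],
  "squeeze": 50
}}

```text
t: 3.65
tcp_pos: [0.4701, -0.1359, 0.0294]
orientation: [[0.533, 0.846, 0.001], [0.846, -0.533, -0.001], [-0.0, 0.002, -1.0]]
wrist_force: [-0.8, 0.4, 6.5]
finger_gap: 0.0526
gripper_force: 53.2
```

Request:
{"method": "carry_out", "body": {
  "deltas": [
    [0, 0, -0.01, 0, 0, 0, 40],
    [0, 0, -0.03, 0, 0, 0, 40],
    [0, 0, -0.03, 0, 0, 0, 40],
    [0, 0, -0.02, 0, 0, -5, 40],
    [0, 0, 0, 0, 0, -7, 40],
    [0, 0, 0, 0, 0, -7, 40],
    [0, 0, 0, 0, 0, -7, 40],
    [0, 0, 0, 0, 0, -5, 40],
    [0, 0, 0, 0, 0, -2.7, 40],
    [0, 0, 0, 0, 0, 0, 40]
  ]
}}

```text
t: 4.65
tcp_pos: [0.4693, -0.1354, 0.1187]
orientation: [[-0.027, 1.0, -0.0], [1.0, 0.027, -0.0], [-0.0, -0.0, -1.0]]
wrist_force: [0.0, -0.3, -2.9]
finger_gap: 0.0523
gripper_force: 53.4
```

Request:
{"method": "carry_out", "body": {
  "deltas": [
    [0.012, 0.006, 0, 0, 0, 0, 40],
    [0.025, 0.013, 0, 0, 0, 0, 40],
    [0.03, 0.016, 0, 0, 0, 0, 40],
    [0.03, 0.016, 0, 0, 0, 0, 40],
    [0.03, 0.016, 0, 0, 0, 0, 40],
    [0.03, 0.016, 0, 0, 0, 0, 40],
    [0.03, 0.016, 0, 0, 0, 0, 40],
    [0.03, 0.016, 0, 0, 0, 0, 40],
    [0.025, 0.013, 0, 0, 0, 0, 40],
    [0.015, 0.007, 0, 0, 0, 0, 40],
    [0.01, 0.005, 0, 0, 0, 0, 40],
    [0, 0, 0, 0, 0, 0, 40]
  ]
}}

```text
t: 5.85
tcp_pos: [0.6023, 0.1365, 0.1182]
orientation: [[-0.027, 1.0, -0.0], [1.0, 0.027, 0.0], [0.0, -0.0, -1.0]]
wrist_force: [-0.3, -0.8, -1.5]
finger_gap: 0.0529
gripper_force: 53.4
```

Request:
{"method": "carry_out", "body": {
  "deltas": [
    [0, 0, 0.02, 0, 0, 0, 40],
    [0, 0, 0.015, 0, 0, 0, 40],
    [0, 0, 0, 0, 0, 0, 40],
    [0, 0, 0, 0, 0, 0, 40]
  ]
}}

```text
t: 6.25
tcp_pos: [0.6018, 0.1346, 0.083]
orientation: [[-0.026, 1.0, -0.001], [1.0, 0.026, -0.0], [-0.0, -0.001, -1.0]]
wrist_force: [-0.0, 0.3, -2.2]
finger_gap: 0.0526
gripper_force: 53.4
```

```bash
python3 to.py 0.603 0.1352 91.5; python3 - <<'E'
from h import *
c=cap("top"); np.save("top2.npy",c,allow_pickle=True); 
s=cap("side"); np.save("side2.npy",s,allow_pickle=True)
a=c["img"][180:300,180:280]; b=s["img"][130:250,270:390]
f=lambda i,k:cv2.resize(i,None,fx=k,fy=k,interpolation=cv2.INTER_CUBIC)
A=f(a,4);B=f(b,4);B=B[:,:400]
cv2.imwrite("pics/m2.png",np.hstack([A,B])[:,:,::-1])
E
```

```text
t 6.25 tcp [0.6018 0.1346 0.083 ] shift [ 0.0005  0.0013 -0.    ] turn [-0.06  0.01 -0.02] gap 0.05261298733782672 F [-0.   0.3 -2.2] grip 53.363800048828125 tips 0.017
```

View pics/m2.png

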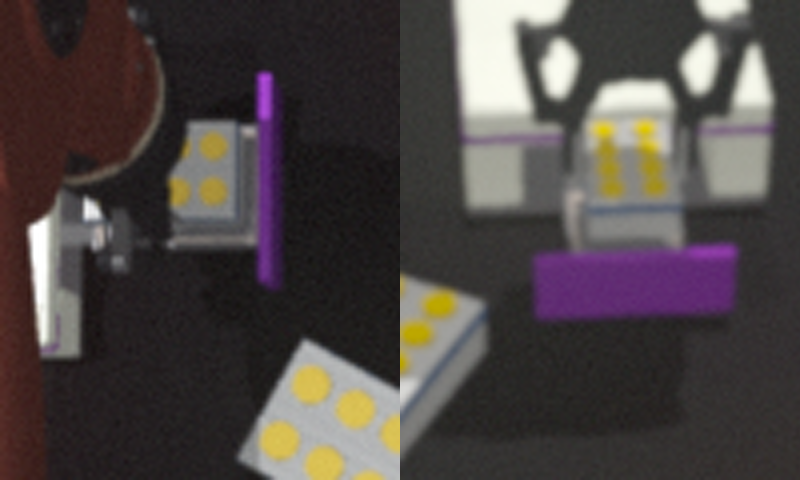

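The block is held level above the nest. Its front top corners are at crop pixels (238,121) and (236,220) in the top view, and (585,208) and (682,205) in the side half. I'll work out where it sits in the hand.

```bash
python3 - <<'E'
from h import *
c=np.load("top2.npy",allow_pickle=True).item();s=np.load("side2.npy",allow_pickle=True).item()
f=lambda p,o:(np.array(p)+.5)/4+o-.5
A=p2w(c,f([(238,121),(236,220)],[180,180]),.0796);print(A.round(4))
B=p2w(s,f([(185,207),(282,204)],[270,130]),.0796);print(B.round(4))
a=np.radians(91.5);ux=np.array([np.cos(a),np.sin(a)])
print("centre top",A.mean(0)[:2]+.042*ux,"side",B.mean(0)[:2]+.042*ux)
for Q,n in((A,"top"),(B,"side")):
  d=Q.max(0)-Q.min(0);v=Q[0]-Q[1];print(n,np.linalg.norm(v),np.degrees(np.arctan2(v[1],v[0])))
# nest landmarks in first side image: back wall outer corners / panel top outer corners
s0=np.load("side0.npy",allow_pickle=True).item()
g=lambda p:f(p,[230,150])
P=p2w(s0,g([(294,178),(497,169)]),.052);print("panel side",P.round(4),P.mean(0))
N=p2w(s0,g([(325,110),(434,105)]),.024);print("back side",N.round(4),N.mean(0))
E
```

```text
[[0.6301 0.0931 0.0796]
 [0.5751 0.0923 0.0796]]
[[0.5733 0.0913 0.0796]
 [0.6297 0.092  0.0796]]
centre top [0.60149985 0.1346758 ] side [0.60040766 0.13365531]
top 0.05501201356976216 0.8124586700339831
side 0.05647405777765419 -179.27261128500191
panel side [[0.5431 0.0801 0.052 ]
 [0.6626 0.084  0.052 ]] [0.60283427 0.08202653 0.052     ]
back side [[0.5658 0.1857 0.024 ]
 [0.6348 0.1884 0.024 ]] [0.60027852 0.18706975 0.024     ]
```

The block is centred in the hand to within 0.5 mm. I'll correct by about 1 mm and lower gently.

Request:
{"method": "carry_out", "body": {
  "deltas": [
    [0.001, 0.001, 0.01, 0, 0, -0.3, 40],
    [0, 0, 0.01, 0, 0, 0, 40],
    [0, 0, 0.006, 0, 0, 0, 40],
    [0, 0, 0.003, 0, 0, 0, 40],
    [0, 0, 0, 0, 0, 0, 40],
    [0, 0, 0, 0, 0, 0, 40]
  ]
}}

```text
t: 6.95
tcp_pos: [0.6033, 0.1362, 0.0544]
orientation: [[-0.032, 0.999, 0.0], [0.999, 0.032, -0.0], [-0.0, 0.0, -1.0]]
wrist_force: [0.0, -0.2, -2.5]
finger_gap: 0.0524
gripper_force: 53.4
```

```bash
python3 to.py 0.603 0.136 91.8
```

```text
t 6.95 tcp [0.6033 0.1362 0.0544] shift [-0.0001 -0.0003 -0.    ] turn [0.01 0.01 0.03] gap 0.052416949949602686 F [ 0.  -0.2 -2.5] grip 53.41976702213287 tips 0.017
```

Request:
{"method": "carry_out", "body": {
  "deltas": [
    [0, 0, 0.002, 0, 0, 0, 40],
    [0, 0, 0.002, 0, 0, 0, 40],
    [0, 0, 0.001, 0, 0, 0, 40],
    [0, 0, 0.001, 0, 0, 0, 40],
    [0, 0, 0, 0, 0, 0, 40],
    [0, 0, 0, 0, 0, 0, 40]
  ]
}}

```text
t: 7.55
tcp_pos: [0.6032, 0.1361, 0.0483]
orientation: [[-0.032, 0.999, -0.0], [0.999, 0.032, -0.0], [-0.0, -0.0, -1.0]]
wrist_force: [0.1, 0.8, -2.7]
finger_gap: 0.0519
gripper_force: 53.4
```

Request:
{"method": "carry_out", "body": {
  "deltas": [
    [0, 0, 0.001, 0, 0, 0, 40],
    [0, 0, 0.001, 0, 0, 0, 40],
    [0, 0, 0.001, 0, 0, 0, 40],
    [0, 0, 0, 0, 0, 0, 40],
    [0, 0, 0, 0, 0, 0, 40]
  ]
}}

```text
t: 8.05
tcp_pos: [0.6033, 0.1361, 0.0455]
orientation: [[-0.032, 0.999, 0.0], [0.999, 0.032, -0.0], [-0.0, 0.0, -1.0]]
wrist_force: [-1.9, -0.6, 3.0]
finger_gap: 0.0526
gripper_force: 53.8
```

Contact at the expected height: the vertical force changed from -2.7 to +3 N. Releasing and rising.

Request:
{"method": "carry_out", "body": {
  "deltas": [
    [0, 0, 0, 0, 0, 0, 75],
    [0, 0, 0, 0, 0, 0, 85],
    [0, 0, 0, 0, 0, 0, 85],
    [0, 0, 0, 0, 0, 0, 85],
    [0, 0, 0, 0, 0, 0, 85],
    [0, 0, -0.005, 0, 0, 0, 85],
    [0, 0, -0.02, 0, 0, 0, 85],
    [0, 0, -0.03, 0, 0, 0, 85],
    [0, 0, -0.03, 0, 0, 0, 85],
    [0, 0, -0.02, 0, 0, 0, 85],
    [0, 0, 0, 0, 0, 0, 85]
  ]
}}

```text
t: 9.15
tcp_pos: [0.6052, 0.1362, 0.1544]
orientation: [[-0.032, 0.999, 0.006], [0.999, 0.032, -0.0], [-0.0, 0.006, -1.0]]
wrist_force: [0.6, 0.8, 0.0]
finger_gap: 0.0727
gripper_force: 0.0
```

Request:
{"method": "carry_out", "body": {
  "deltas": [
    [-0.02, 0, 0, 0, 0, 0, 50],
    [-0.03, 0, 0, 0, 0, 0, 0],
    [-0.03, 0, 0, 0, 0, 0, 0],
    [-0.03, 0, 0, 0, 0, 0, 0],
    [-0.02, 0, 0, 0, 0, 0, 0],
    [0, 0, 0, 0, 0, 0, 0],
    [0, 0, 0, 0, 0, 0, 0]
  ]
}}

```text
t: 9.85
tcp_pos: [0.607, 0.0063, 0.1496]
orientation: [[-0.031, 1.0, -0.001], [1.0, 0.031, 0.0], [0.0, -0.001, -1.0]]
wrist_force: [-0.1, -0.2, -0.1]
finger_gap: 0.0001
gripper_force: 0.0
```

```bash
python3 to.py 0.6045 0.045 91.8; python3 - <<'E'
from h import *
c=cap("top"); s=cap("side"); np.save("side3.npy",s,allow_pickle=True); np.save("top3.npy",c,allow_pickle=True)
a=c["img"][180:280,180:280]; b=s["img"][130:230,270:370]
f=lambda i,k:cv2.resize(i,None,fx=k,fy=k,interpolation=cv2.INTER_CUBIC)
cv2.imwrite("pics/m3.png",np.hstack([f(a,4),f(b,4)])[:,:,::-1])
E
```

```text
t 9.85 tcp [0.607  0.0063 0.1496] shift [ 0.0388 -0.0013  0.    ] turn [-0.05 -0.03 -0.02] gap 0.00013440141107502984 F [-0.1 -0.2 -0.1] grip 0.0 tips 0.017
```

View pics/m3.png

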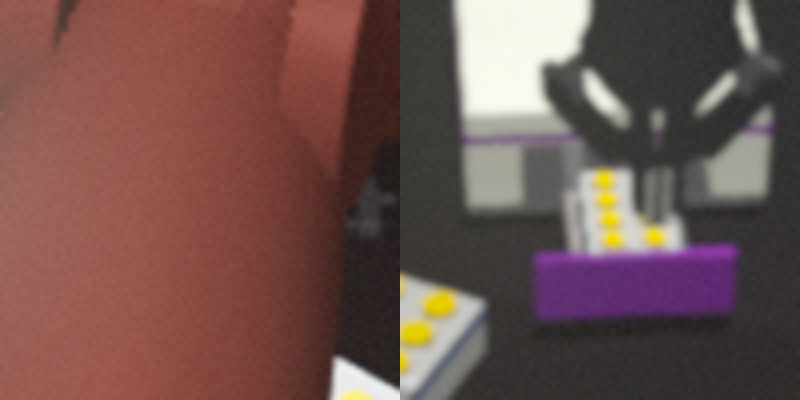

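The side view shows the block down behind the panel. I'll overlay the predicted outline of a seated block to verify.

```bash
python3 - <<'E'
from h import *
s=np.load("side3.npy",allow_pickle=True).item()
im=cv2.resize(s["img"][150:220,300:360],None,fx=8,fy=8,interpolation=cv2.INTER_CUBIC)
a=np.radians(91.7);ux=np.array([np.cos(a),np.sin(a),0]);uy=np.array([-ux[1],ux[0],0])
def poly(b,col):
    C=np.array([.603,.136,b+.026])
    P=[C+i*.042*ux+j*.027*uy for i,j in((1,1),(1,-1),(-1,-1),(-1,1))]
    q=((w2p(s,P)-[300,150]+.5)*8).astype(int);cv2.polylines(im,[q],True,col,1)
poly(.016,(0,200,0)); poly(.024,(255,0,0))
cv2.imwrite("pics/o3.png",im[:,:,::-1])
E
```

```text
(no output)
```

View pics/o3.png

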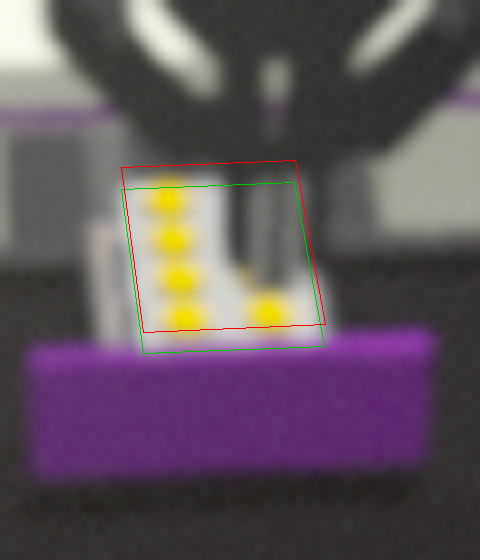

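The cap rows, at y = 198, 240, 280 and 320 in the crop, have their midpoint at 259.5. A seated block would put it at about 259 and one resting on the walls at about 239, so the block is seated. Next I lower in front of the panel and push.

Request:
{"method": "carry_out", "body": {
  "deltas": [
    [0, -0.003, 0.02, 0, 0, 0, 0],
    [0, 0, 0.03, 0, 0, 0, 0],
    [0, 0, 0.03, 0, 0, 0, 0],
    [0, 0, 0.02, 0, 0, 0, 0],
    [0, 0, 0.004, 0, 0, 0, 0],
    [0.02, 0, 0, 0, 0, 0, 0],
    [0.02, 0, 0, 0, 0, 0, 0],
    [0.01, 0, 0, 0, 0, 0, 0],
    [0, 0, 0, 0, 0, 0, 0]
  ]
}}

```text
t: 10.85
tcp_pos: [0.6031, 0.0575, 0.0472]
orientation: [[-0.034, 0.999, 0.001], [0.999, 0.034, -0.0], [-0.0, 0.001, -1.0]]
wrist_force: [-0.2, -0.3, 0.6]
finger_gap: 0.0001
gripper_force: 0.0
```

Request:
{"method": "carry_out", "body": {
  "deltas": [
    [0.003, 0, 0, 0, 0, 0, 0],
    [0.004, 0, 0, 0, 0, 0, 0],
    [0.005, 0, 0, 0, 0, 0, 0],
    [0.006, 0, 0, 0, 0, 0, 0],
    [0.007, 0, 0, 0, 0, 0, 0],
    [0.008, 0, 0, 0, 0, 0, 0],
    [0.008, 0, 0, 0, 0, 0, 0],
    [0.008, 0, 0, 0, 0, 0, 0],
    [0.008, 0, 0, 0, 0, 0, 0]
  ]
}}

```text
t: 11.75
tcp_pos: [0.6012, 0.1138, 0.0464]
orientation: [[-0.032, 0.999, 0.001], [0.999, 0.032, -0.0], [-0.0, 0.001, -1.0]]
wrist_force: [0.9, -2.0, 0.7]
finger_gap: -0.0001
gripper_force: 1.2
```

Pushing against about 2 N, as expected. Continuing, slower near the stop.

Request:
{"method": "carry_out", "body": {
  "deltas": [
    [0.008, 0, 0, 0, 0, 0, 0],
    [0.008, 0, 0, 0, 0, 0, 0],
    [0.008, 0, 0, 0, 0, 0, 0],
    [0.008, 0, 0, 0, 0, 0, 0],
    [0.007, 0, 0, 0, 0, 0, 0],
    [0.006, 0, 0, 0, 0, 0, 0],
    [0.005, 0, 0, 0, 0, 0, 0],
    [0.004, 0, 0, 0, 0, 0, 0],
    [0.003, 0, 0, 0, 0, 0, 0],
    [0.003, 0, 0, 0, 0, 0, 0]
  ]
}}

```text
t: 12.75
tcp_pos: [0.5989, 0.1732, 0.0462]
orientation: [[-0.032, 0.999, -0.0], [0.999, 0.032, -0.0], [-0.0, -0.0, -1.0]]
wrist_force: [0.4, -2.3, 0.9]
finger_gap: -0.0002
gripper_force: 1.1
```

Request:
{"method": "carry_out", "body": {
  "deltas": [
    [0.002, 0, 0, 0, 0, 0, 0],
    [0.002, 0, 0, 0, 0, 0, 0],
    [0.002, 0, 0, 0, 0, 0, 0],
    [0.002, 0, 0, 0, 0, 0, 0]
  ]
}}

```text
t: 13.15
tcp_pos: [0.5988, 0.1772, 0.0463]
orientation: [[-0.029, 1.0, -0.001], [1.0, 0.029, -0.008], [-0.008, -0.001, -1.0]]
wrist_force: [-1.7, -28.9, 5.0]
finger_gap: -0.0001
gripper_force: 14.6
```

The force rose to 29 N after about 110 mm of travel, which is the stop. Backing off and checking.

Request:
{"method": "carry_out", "body": {
  "deltas": [
    [-0.01, 0, 0, 0, 0, 0, 0],
    [-0.02, 0, 0, 0, 0, 0, 0],
    [-0.03, 0, 0, 0, 0, 0, 0],
    [-0.03, 0, -0.03, 0, 0, 0, 0],
    [-0.03, 0, -0.03, 0, 0, 0, 0],
    [-0.03, 0, -0.03, 0, 0, 0, 0],
    [-0.03, 0, -0.03, 0, 0, 0, 0],
    [0, -0.04, -0.03, 0, 0, 0, 0],
    [0, -0.04, 0, 0, 0, 0, 0],
    [0, -0.04, 0, 0, 0, 0, 0],
    [0, -0.04, 0, 0, 0, 0, 0],
    [0, 0, 0, 0, 0, 0, 0]
  ]
}}

```text
t: 14.35
tcp_pos: [0.4409, -0.0031, 0.196]
orientation: [[-0.032, 0.999, -0.001], [0.999, 0.032, 0.001], [0.001, -0.001, -1.0]]
wrist_force: [0.6, 0.7, 0.1]
finger_gap: -0.0
gripper_force: 0.0
```

```bash
python3 - <<'E'
from h import *
c=cap("top"); s=cap("side"); np.save("top4.npy",c,allow_pickle=True)
a=c["img"][170:290,80:280]; b=s["img"][90:230,260:380]
f=lambda i,k:cv2.resize(i,None,fx=k,fy=k,interpolation=cv2.INTER_CUBIC)
A=f(a,2.4);B=f(b,2.4)
A=cv2.copyMakeBorder(A,0,B.shape[0]-A.shape[0],0,0,cv2.BORDER_CONSTANT)
cv2.imwrite("pics/m4.png",np.hstack([A,B])[:,:,::-1])
E
```

```text
(no output)
```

View pics/m4.png

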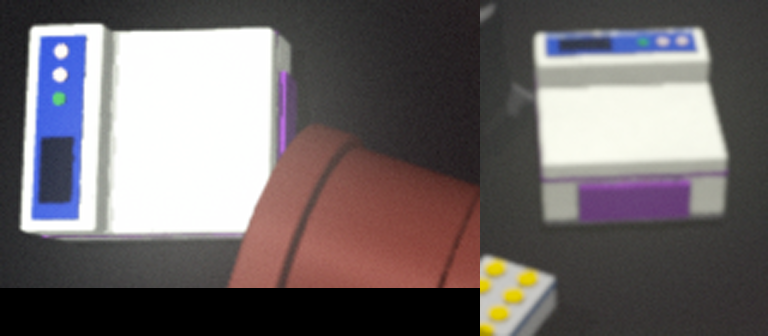

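The drawer's purple panel sits flush in the reader front: (635,200) in the side view, and a thin strip at x = 280–288 in the top view. I'll check the numbers before handing in.

```bash
python3 - <<'E'
from h import *
c=np.load("top4.npy",allow_pickle=True).item()
f=lambda p:(np.array(p)+.5)/2.4+[80,170]-.5
print("panel outer",p2w(c,f([(288,75)]),.052),"reader front top",p2w(c,f([(274,30)]),.08),"foot",p2w(c,f([(291,40)]),.0))
E
```

```text
panel outer [[0.65574646 0.18867357 0.052     ]] reader front top [[0.69216109 0.19683534 0.08      ]] foot [[0.70299446 0.20054025 0.        ]]
```

```bash
python3 -c "
from rig import env
print(env.job_done())"
```

```text
the job is handed in; nothing more can be done
None
```

The small white block is seated in the nest and the drawer is pushed fully shut; the job was handed in at about 14.5 s, but the hand-in returned no verdict.

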